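# Declutch a tube rotator and hold its index plunger out while the drum settles

## Task

The loaded tube rotator needs its balance check, for which the drum must hang free. Twist the black spring-return knob on top of the gear housing clockwise to its stop and let it spring back, which kicks the drive pinion out of mesh; then pull the red index plunger straight up, fully back, and keep holding it there, so that the drum swings round by its own weight and comes to rest with the tubes at the bottom. Finish while still holding the plunger fully back; do not touch the drum, and leave everything else on the bench where it is.

Things in the scene. Friction and masses are not known exactly. Their poses are not given: they have to be found in the camera images.
- rotator: bench tube rotator, fixed: white base plate 170 x 290 mm, 18 mm high. Origin: centre of its underside; x to its back, y to its left, z up (offsets below are in this frame, mm). Front left the blue tube drum, behind it a motor housing with an aluminium bracket (40 wide, top at z 208) over the drum that carries the plunger; at the right a gear housing 90 x 100, 130 high, with the black knob on top
- knob_grip (a point): point to grip on the black declutch knob, on its upright axis, at (-30, -95, 155); turns with the knob. A bar 42 long, 14 wide, z 137 to 165, on a disc of 44 mm diameter over a flat dial plate (z 133); at rest the bar lies along the rotator's x axis, white line to the front. Red mark on the dial: the stop. Nothing higher within 70 mm; the drum's edge is 75 mm to its left
- declutch_knob (a joint): turn of the black knob, rad: 0 at rest, grows clockwise seen from above, hard stop at 0.87 (50 degrees). A spring turns it back when it is let go: 0.08 N m at rest, about 0.25 N m at the stop with the pinion's drag
- drive_pinion (a joint): travel of the brass drive pinion, m: 0 in mesh with the gear on the drum's back (drum cannot turn), about 0.010 kicked out into the gear housing. The black knob pushes it out as it is turned to its stop; it stays out by friction when the knob springs back
- plunger_knob (a point): middle of the red mushroom knob of the index plunger, at (-39, 60, 247) when seated; moves with it. Round and upright: 29 mm diameter from z 240 to 255, 22 at its top (z 259), a neck of 15 mm below (z 231 to 239), then a fixed sleeve of 18 mm on a 25 mm nut on the bracket (z 208). Free all round for fingers from above
- index_plunger (a joint): lift of the plunger, m: 0 seated, its 8 mm pin 7 mm deep in a hole in the drum's rim; 0.012 fully back at its hard stop. Straight up against a spring, 7 N at the seat, 15 N fully back. No catch: let go, it drops back at once, into a hole or on the rim
- drum (a joint): turn of the drum, rad: 0 at the start, grows clockwise seen from the front. Free of plunger and pinion it swings to rest at about 1.92 (110 degrees), tubes at the bottom, in about 3 s
- load_side (a point): point amid the four tubes on the drum, 50 mm from its shaft; straight under the shaft (z about 62 mm) when the drum has settled
- drum_shaft (a point): front end of the drum's level shaft (fixed), at (-66, 60, 112). The drum: blue disc of 160 mm diameter facing the front, 12 white clips, four side by side holding small blue and yellow tubes; aluminium index ring and steel gear behind the disc. It reaches from x -20 to -72, top at z 192
- tube_rack_pink: pink tube rack with clear lid, 94 x 123 x 49 mm; origin: centre of its underside. Bystander
- tip_rack_yellow: yellow pipette tip rack with clear lid, 93 x 118 x 66 mm; origin: centre of its underside. Bystander
- slide_box: green box, 34 x 87 x 35 mm; origin: centre of its underside. Bystander
- marker: white pen with blue cap lying flat, 124 mm long, 13 mm wide, 15 mm high; origin: centre of its underside. Bystander

How it is judged:
By the outcome, as a careful person would: the job done as asked, in the order asked, and still so for the second after the job is handed in, while the arm keeps its last pose, push and grip.
It also fails if it takes over 43 s, if anything falls off the work surface, if the arm or the gripper's body presses on something with over 40 N, if the wrist force passes 120 N, or if a joint passes its speed limit or range.

## Robot

A 6-joint arm with a two-finger parallel gripper is mounted at the origin on a cart in front of the work surface, level with it; the furniture and walls round the work are solid. World frame = base frame: x ahead of the robot, y to its left, z up, the work surface at z = 0. Lengths are in mm, angles in rad, forces in N, time in s.
With the tool pointing down it reaches from about 275 to 750 mm from the base axis. Payload 10.2 kg.
Tool frame: the origin (TCP) lies between the finger pads; the fingertips stand 17 mm ahead of it and the grasp point (between the pads) lies 2 mm behind it; z points along the fingers, y is the line along which they close (so a half turn about z gives the same grasp; the last joint's range is limited). The gripper opens to 85 mm and grips with 20 to 120 N. Pads are 22 mm wide; open, the fingers measure 114 mm over their backs; the gripper's body (76 mm by 85 mm) begins 54 mm behind the grasp point. The pads swing forward as they close: fully open they stand 13 mm farther back than shut.
Start: joints at [-0.223, 0.313, 1.498, -0, 1.331, -0.223], TCP at [525.006, -0.014, 248.294] pointing down, gripper open.
Joint ranges: [-2.94, 2.94], [-0.97, 2.17], [0.19, 2.56], [-1.23, 4.37], [0.02, 3.11], [-2.88, 2.88]. Speed limits (rad/s): [2.39, 2.39, 3.01, 3.14, 3.14, 3.14].

## Interface

Orientations are given as a unit quaternion [w, x, y, z].
In Python, from rig import * gives the robot as it stands.
- The arm moves only by the tool step_arm, never from a script. Its argument "commands" is text: rows parted by semicolons, each of 7 numbers parted by spaces: the opening, from 0 (shut) to 1 (fully open), then the shift along the tool's x, y, z in cm, then the turn, a rotation vector about the tool's x, y, z in rad. In form: hand x y z rx ry rz; .... A call has 1 to 20 rows; each row is the pose to reach, as a shift and turn from the pose commanded when the call began, along the tool's axes at that moment; what a row does not reach only later rows make up. A row lasts 1/12 s, in which the tool goes at most 41.7 mm and 7.16 degrees, less where a joint would pass 70% of its speed; a pose out of reach is approached as far as the arm can. A call with a gripper value outside its range is refused whole. The fingers move at their own pace and stop on an object; "newtons" is the grip in N (left out, the last holds). Time passes only in rows, so rows that repeat a pose let the fingers close. It gives the time, the measured TCP pose, the force, the opening and the grip force at its end, in the units of the state.
- sense(): the state, without advancing time (a new reading comes with each control period).
- capture(name): name is "scene" or "side" or "wrist"; returns the picture (400x640x3 uint8, red, green, blue); there is no depth.
- camera_model(name): a dict with "mtx" (3x3 intrinsics, pixels), "eye" and "rotation" of the camera in the world. Camera axes: x right, y down, z forward; pixel columns grow to the right and rows downward; lengths in mm; the calibration is good to about 2 mm. A picture is of the moment at which its call begins: read the wrist's pose just before it. camera_model takes no time and is no camera call; for the wrist camera it gives the pose at the moment of the call.
- finish_job(): hands the job in; it is judged then, once.
Trained networks look in the newest picture that a camera, given by its name, has taken for a name from the list of things; names that differ only in an ending like _2 or _b are one class to them, and where a whole thing is asked for, a point or a joint stands for the part that bears it (a point fixed in the world has none). Each returns a list of dicts, best first, with "score" (0 to 1); they miss things now and then, are a little off and sometimes report something else, mostly with a low value. They report only what shows in the picture. A call takes as long as a camera call.
- search_frame(camera, label): "rect" ([centre column, centre row, width, height] in pixels, round what is visible of it).
- trace(camera, label): "mask" (400x640 bool, what is visible of it) and "rect" ([centre column, centre row, width, height] in pixels, round what is visible of it).
- spot_point(camera, label): "xy" ([column, row] in pixels: a listed point, or the origin of a listed thing).
The state is a dict: "time_s": time; "joints": joint angles; "dq": joint speeds; "tau": joint torques, N m; "eef_pos": TCP position; "ee_rot": TCP orientation; "force": force on the tool from outside, world axes, zero at the start; "wrist_torque": the same for the moment, N m; "grip_width": opening from 0.0 (shut) to 1.0 (fully open); "grip_force": force on a finger pad.
Only numpy, scipy, OpenCV 4.12 (cv2) and the standard library are available. Lean on these libraries where they do the work, as an engineer would, in place of code of your own. Each camera call takes 0.05 s, during which the arm holds its last target. There are 200 camera calls.

## Working session

There is one attempt and no reset: what is moved stays moved. The work goes in short steps, Python scripts to look and compute and a tool call to move; the robot and the scene stay as the last step left them, time stands still between calls to the robot, and variables do not carry over. Pictures are saved under pics/ and viewed, at most 10 in all, crops included, and the job is handed in when it is done.

Besides the shell and the picture viewer there is one more tool, called after ">>>" by a JSON object that holds its "name" and its "arguments", one argument or row to a line. step_arm: Moves the arm, as the interface text tells. Its arguments: {"type":"object","properties":{"commands":{"type":"string"},"newtons":{"type":"number"}},"required":["commands"]}

```bash
mkdir -p pics; cat > h.py <<'E'
from rig import *
import numpy as np, cv2
def ray(cam,xy,m=None):
    m=m or camera_model(cam); K=np.array(m["mtx"]);R=np.array(m["rotation"]).reshape(3,3)
    d=R@np.linalg.solve(K,[xy[0],xy[1],1.]); return np.array(m["eye"],float),d/np.linalg.norm(d)
def tri(rays):
    A=sum(np.eye(3)-np.outer(d,d) for e,d in rays);b=sum((np.eye(3)-np.outer(d,d))@e for e,d in rays)
    p=np.linalg.solve(A,b); return p,[np.linalg.norm((np.eye(3)-np.outer(d,d))@(p-e)) for e,d in rays]
def proj(cam,p):
    m=camera_model(cam);R=np.array(m["rotation"]).reshape(3,3);c=R.T@(np.array(p)-np.array(m["eye"]));q=np.array(m["mtx"])@c;return q[:2]/q[2]
E
python3 - <<'E'
from h import *
ims={}
for c in ("scene","side","wrist"):
    ims[c]=capture(c)
    cv2.imwrite(f"pics/{c}0.png",ims[c][:,:,::-1])
    m=camera_model(c);print(c,np.round(m["eye"],0),np.round(np.array(m["rotation"]).reshape(3,3)[:,2],2))
R={}
for l in ("knob_grip","plunger_knob","drum_shaft","rotator","load_side"):
    for c in ims:
        r=spot_point(c,l)
        if r: print(l,c,[(np.round(q["xy"]),round(q["score"],2)) for q in r[:2]]); R.setdefault(l,{})[c]=ray(c,r[0]["xy"])
    for a,b in (("scene","side"),("scene","wrist"),("side","wrist")):
        if l in R and a in R[l] and b in R[l]:
            p,e=tri([R[l][a],R[l][b]]);print("  ",a,b,np.round(p,1),np.round(e,1))
s=sense();print(s["time_s"],s["eef_pos"],s["ee_rot"],s["force"])
cv2.imwrite("pics/both0.png",np.vstack([ims["scene"],ims["side"]])[:, :, ::-1][::1] if 0 else cv2.resize(np.vstack([ims["scene"],ims["side"]]),(480,600))[:,:,::-1])
E
```

```text
Traceback (most recent call last):
ValueError: cannot reshape array of size 4 into shape (3,3)
```

```bash
cat > fix.py <<'E'
s=open('h.py').read()
s=s.replace('np.array(m["rotation"]).reshape(3,3)','q2R(m["rotation"])')
s=s.replace('def ray','from scipy.spatial.transform import Rotation as Ro\ndef q2R(q): return Ro.from_quat(np.roll(np.array(q,float),-1)).as_matrix()\ndef ray',1)
open('h.py','w').write(s)
E
python3 fix.py
python3 - <<'E'
from h import *
ims={}
for c in ("scene","side","wrist"):
    ims[c]=capture(c)
    cv2.imwrite(f"pics/{c}0.png",ims[c][:,:,::-1])
    m=camera_model(c);print(c,np.round(m["eye"],0),np.round(q2R(m["rotation"])[:,2],2))
R={}
for l in ("knob_grip","plunger_knob","drum_shaft","rotator","load_side"):
    for c in ims:
        r=spot_point(c,l)
        if r: print(l,c,[(np.round(q["xy"]),round(q["score"],2)) for q in r[:2]]); R.setdefault(l,{})[c]=ray(c,r[0]["xy"])
    for a,b in (("scene","side"),("scene","wrist"),("side","wrist")):
        if l in R and a in R[l] and b in R[l]:
            p,e=tri([R[l][a],R[l][b]]);print("  ",a,b,np.round(p,1),np.round(e,1))
s=sense();print(s["time_s"],s["eef_pos"],s["ee_rot"],s["force"])
E
```

```text
scene [-297. -518. 1315.] [ 0.52  0.43 -0.74]
side [  71. 1140.  630.] [ 0.38 -0.84 -0.39]
wrist [527.  77. 374.] [-0.   -0.3  -0.95]
knob_grip scene [(array([308., 210.]), 0.7), (array([346., 226.]), 0.61)]
knob_grip side [(array([337., 191.]), 0.44)]
knob_grip wrist [(array([306., 178.]), 0.86)]
   scene side [469.6 137.9 199.5] [4. 4.]
   scene wrist [481.2  80.3 243.1] [54.3 54.3]
   side wrist [519.3  20.3 151.7] [0.8 0.8]
plunger_knob side [(array([305., 173.]), 0.7)]
drum_shaft scene [(array([305., 212.]), 0.97)]
drum_shaft side [(array([310., 226.]), 0.97)]
   scene side [518.4 189.8 112.9] [5.5 5.5]
rotator scene [(array([336., 236.]), 0.74), (array([307., 213.]), 0.49)]
rotator side [(array([306., 249.]), 0.76)]
rotator wrist [(array([363.,  52.]), 0.6)]
   scene side [575.1 104.8  -6.2] [1.3 1.3]
   scene wrist [572.7 107.3  -7.4] [2.8 2.8]
   side wrist [572.  109.8  -2.4] [1.6 1.6]
load_side scene [(array([321., 214.]), 0.56)]
load_side side [(array([321., 215.]), 0.92)]
   scene side [522.2 133.  126.4] [4.5 4.5]
0.95 [5.25003773e+02 2.40898115e-03 2.48289244e+02] [-3.42583116e-06  7.07090364e-01  7.07123198e-01 -4.70374573e-06] [-0.20363813 -0.05504885 -0.87338881]
```

View pics/scene0.png

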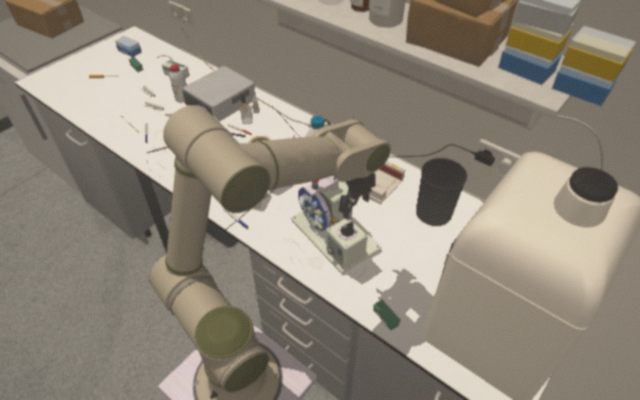

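View pics/side0.png

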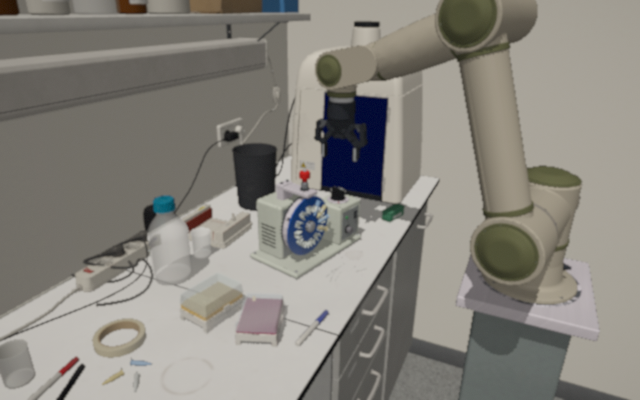

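```bash
python3 - <<'E'
from h import *
from scipy.optimize import least_squares
off={"k":(-30,-95,155),"p":(-39,60,247),"s":(-66,60,112),"o":(0,0,0)}
obs=[("k","scene",(346,226)),("k","side",(337,191)),("k","wrist",(306,178)),("p","side",(305,173)),("s","scene",(305,212)),("s","side",(310,226)),("o","scene",(336,236)),("o","side",(306,249)),("o","wrist",(363,52))]
def W(v,o):
    c,s=np.cos(v[3]),np.sin(v[3]);return np.array([v[0]+c*o[0]-s*o[1],v[1]+s*o[0]+c*o[1],v[2]+o[2]])
def f(v):
    out=[]
    for l,c,xy in obs:
        e,d=ray(c,xy);p=W(v,off[l]);out+=list((np.eye(3)-np.outer(d,d))@(p-e))
    return out
r=least_squares(f,[573,107,0,-.24],loss="soft_l1",f_scale=5)
print(np.round(r.x,3))
for l,c,xy in obs: print(l,c,np.round(W(r.x,off[l]),0),np.round(proj(c,W(r.x,off[l]))-xy,1))
im=capture("wrist")[:,:,::-1].copy();cv2.imwrite("pics/w1.png",im)
for l in "kp": print(l,proj("wrist",W(r.x,off[l])))
for l in ("knob_grip","plunger_knob"):
  for q in trace("wrist",l)[:2]: print(l,q["rect"],q["score"], cv2.minAreaRect(np.argwhere(q["mask"])[:,::-1].astype(np.float32)))
E
```

```text
[ 5.70420e+02  1.09403e+02  7.08000e-01 -2.46000e-01]
k scene [518.  25. 156.] [1.  0.4]
k side [518.  25. 156.] [ 0.3 -0.4]
k wrist [518.  25. 156.] [-0.5 -5.3]
p side [547. 177. 248.] [-1.1  1.5]
s scene [521. 184. 113.] [ 2.8 -1.1]
s side [521. 184. 113.] [2.1 0.6]
o scene [570. 109.   1.] [-1.8 -1.4]
o side [570. 109.   1.] [ 1.3 -0.5]
o wrist [570. 109.   1.] [ 0.3 -0.5]
k [305.54538776 172.65128132]
p [ 399.37995234 -322.42703923]
knob_grip [306.6, 167.9, 71.7, 58.7] 0.71 ((307.0, 168.5), (61.0, 66.0), 90.0)
knob_grip [325.4, 24.2, 90.3, 48.3] 0.28 ((324.5, 25.5), (51.0, 91.0), 90.0)
```

View pics/w1.png

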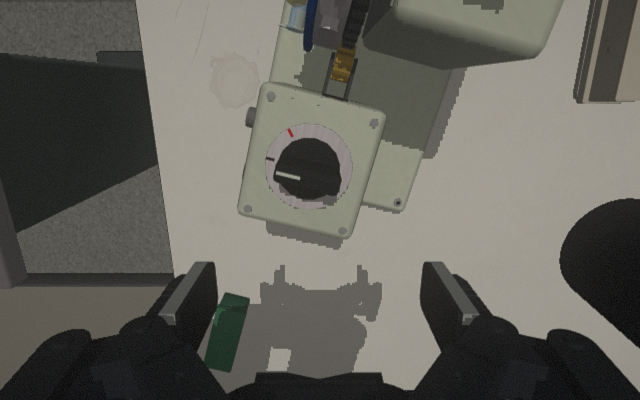

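>>> {"name": "step_arm", "arguments": {
  "commands": "0.7 2.4 -0.7 4 0 0 -1.325;0.7 2.4 -0.7 4 0 0 -1.325;0.7 2.4 -0.7 4 0 0 -1.325;0.7 2.4 -0.7 4 0 0 -1.325;0.7 2.4 -0.7 4 0 0 -1.325;0.7 2.4 -0.7 4 0 0 -1.325;0.7 2.4 -0.7 4 0 0 -1.325;0.7 2.4 -0.7 4 0 0 -1.325;0.7 2.4 -0.7 4 0 0 -1.325;0.7 2.4 -0.7 4 0 0 -1.325;0.7 2.4 -0.7 4 0 0 -1.325;0.7 2.4 -0.7 4 0 0 -1.325;0.7 2.4 -0.7 4 0 0 -1.325",
  "newtons": 40
}}

```text
time_s: 2.18
eef_pos: [518.0, 24.0, 208.3]
ee_rot: [-0.0, 0.124, 0.992, -0.0]
force: [-0.3, 0.5, 0.2]
grip_width: 0.701
grip_force: 0.0
```

```bash
python3 - <<'E'
from h import *
s=sense();print(s["time_s"],np.round(s["eef_pos"],1),np.round(q2R(s["ee_rot"]),3),s["grip_width"],np.round(s["joints"],2))
im=capture("wrist")[:,:,::-1];cv2.imwrite("pics/w2.png",im)
for q in spot_point("wrist","knob_grip")[:2]:
    e,d=ray("wrist",q["xy"]);print(q,e+d*(155-e[2])/d[2])
for z in (155,165): print(proj("wrist",[518,24.5,z]))
E
```

```text
2.1833 [518.   24.  208.3] [[-0.969  0.246 -0.   ]
 [ 0.246  0.969 -0.   ]
 [ 0.    -0.    -1.   ]] 0.7011281077513126 [-0.18  0.33  1.58 -0.    1.23 -1.5 ]
{'xy': [315.4, 233.7], 'score': 0.95} [519.39703475  22.12633567 155.        ]
[318.94987205 230.45710696]
[318.99316291 237.95765318]
```

View pics/w2.png

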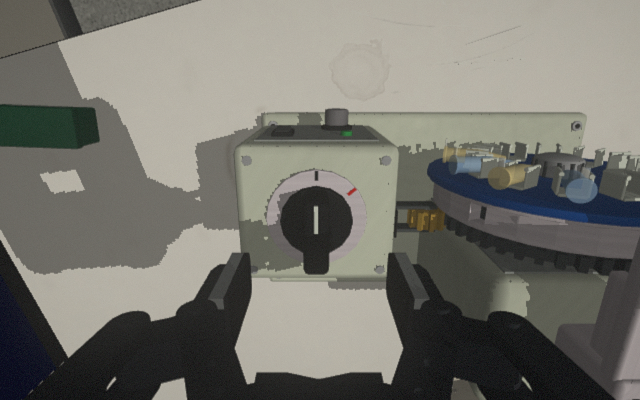

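>>> {"name": "step_arm", "arguments": {
  "commands": "0.7 -0.1 -0.1 2.5 0 0 0;0.7 -0.1 -0.1 4.5 0 0 0;0.6 -0.1 -0.1 5.1 0 0 0;0.4 -0.1 -0.1 5.1 0 0 0;0 -0.1 -0.1 5.1 0 0 0;0 -0.1 -0.1 5.1 0 0 0;0 -0.1 -0.1 5.1 0 0 0;0 -0.1 -0.1 5.1 0 0 0;0 -0.1 -0.1 5.1 0 0 0",
  "newtons": 40
}}

```text
time_s: 3.03
eef_pos: [519.3, 22.3, 158.7]
ee_rot: [0.001, 0.123, 0.992, -0.0]
force: [-2.5, -4.3, 6.4]
grip_width: 0.159
grip_force: 41.1
```

>>> {"name": "step_arm", "arguments": {
  "commands": "0 0 0 -0.15 0 0 0.1;0 0 0 -0.15 0 0 0.2;0 0 0 -0.15 0 0 0.3;0 0 0 -0.15 0 0 0.4;0 0 0 -0.15 0 0 0.5;0 0 0 -0.15 0 0 0.6;0 0 0 -0.15 0 0 0.7;0 0 0 -0.15 0 0 0.8;0 0 0 -0.15 0 0 0.87;0 0 0 -0.15 0 0 0.92;0 0 0 -0.15 0 0 0.92",
  "newtons": 70
}}

```text
time_s: 3.95
eef_pos: [518.6, 21.4, 158.9]
ee_rot: [0.001, 0.55, 0.835, -0.002]
force: [-1.6, -9.6, -3.1]
grip_width: 0.144
grip_force: 78.7
```

```bash
python3 - <<'E'
from h import *
s=sense();print(s["time_s"],s["eef_pos"],np.round(s["wrist_torque"],2),s["force"]);R=q2R(s["ee_rot"]);print(np.degrees(np.arctan2(R[1,1],R[0,1])))
E
```

```text
3.95 [518.5822247   21.42104735 158.91138644] [-1.55  0.2   1.66] [-1.55814099 -9.61993861 -3.08610036]
23.24919422676762
```

>>> {"name": "step_arm", "arguments": {
  "commands": "0.9 0 0 0 0 0 0;0.9 0 0 0 0 0 0;0.9 0 0 0 0 0 0;0.9 0 0 0 0 0 0;0.9 0 0 0 0 0 0;0.9 0 0 -2 0 0 0;0.9 0 0 -5 0 0 0;0.9 0 0 -9 0 0 0;0.9 0 0 -13 0 0 -0.1;0.9 0 0 -14 0 0 -0.2;0.9 0 0 -14 0 0 -0.3"
}}

```text
time_s: 4.87
eef_pos: [519.7, 23.0, 302.7]
ee_rot: [0.003, 0.417, 0.909, 0.001]
force: [0.5, -0.9, -1.1]
grip_width: 0.9
grip_force: 0.0
```

```bash
python3 - <<'E'
from h import *
s=sense();print(s["time_s"],s["eef_pos"],s["force"]);R=q2R(s["ee_rot"]);print(np.round(R,3),np.round(s["joints"],2))
im=capture("wrist")[:,:,::-1];cv2.imwrite("pics/w3.png",im)
for q in spot_point("wrist","plunger_knob")[:2]:
    e,d=ray("wrist",q["xy"]);print(q,e+d*(247-e[2])/d[2])
print(proj("wrist",[547,177,247]))
E
```

```text
4.8667 [519.67233106  23.00739079 302.69872955] [ 0.4504469 -0.8762801 -1.1023963]
[[-0.652  0.758  0.007]
 [ 0.758  0.652 -0.001]
 [-0.005  0.005 -1.   ]] [-0.18  0.26  1.42  0.    1.45 -0.89]
{'xy': [573.2, 42.6], 'score': 0.94} [547.87232377 173.61830682 247.        ]
[577.98890842  35.24774819]
```

View pics/w3.png

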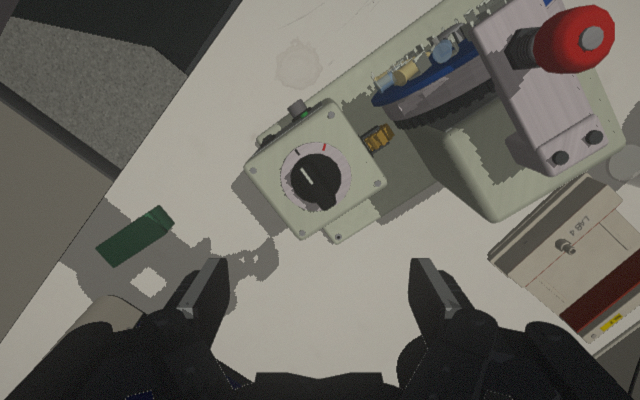

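>>> {"name": "step_arm", "arguments": {
  "commands": "0.8 2.4 3 0 0 0 0;0.8 4.8 6 0 0 0 0;0.8 7.2 9 0 0 0 0;0.8 9 11 0 0 0 0;0.8 9.7 12 0 0 0 0;0.8 9.7 12 0 0 0 0;0.8 9.7 12 0 0 0 0"
}}

```text
time_s: 5.55
eef_pos: [547.1, 174.1, 298.2]
ee_rot: [-0.0, 0.42, 0.908, -0.0]
force: [-0.1, -0.8, 0.1]
grip_width: 0.803
grip_force: 0.0
```

```bash
python3 - <<'E'
from h import *
s=sense();print(s["time_s"],s["eef_pos"],s["force"]);R=q2R(s["ee_rot"]);print(np.round(R,3))
im=capture("wrist")[:,:,::-1];cv2.imwrite("pics/w4.png",im)
m=camera_model("wrist")
rs=[]
for q in spot_point("wrist","plunger_knob")[:1]:
    e,d=ray("wrist",q["xy"]);print(q,e+d*(247-e[2])/d[2]);rs.append((e,d))
for q in trace("wrist","plunger_knob")[:1]:print(q["rect"],q["score"])
# earlier view: target point on its ray at z=247
rs.append(ray("side",(305,173)))
p,e=tri(rs);print(p,e)
for t in (p,[547.9,173.6,247]):
  d=np.array(t)-s["eef_pos"];print("tool shift",R.T@d)
E
```

```text
5.55 [547.14520969 174.07176187 298.18021732] [-0.10357079 -0.81786883  0.13440463]
[[-0.647  0.762 -0.001]
 [ 0.762  0.647 -0.   ]
 [ 0.    -0.001 -1.   ]]
{'xy': [320.7, 233.1], 'score': 0.78} [549.17561498 174.31051417 247.        ]
[320.5, 236.2, 52.7, 57.8] 0.98
[546.62313471 175.25604058 251.39339223] [np.float64(1.3750195013261137), np.float64(1.375019501326192)]
tool shift [ 1.21912032  0.42392509 46.78692246]
tool shift [-0.87171429  0.33054328 51.17946627]
```

View pics/w4.png

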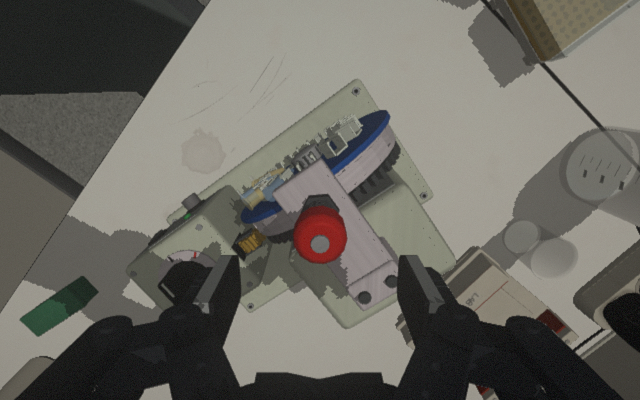

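>>> {"name": "step_arm", "arguments": {
  "commands": "0.8 0 0 2.5 0 0 0;0.8 0 0 4.5 0 0 0;0.7 0 0 5.2 0 0 0;0.5 0 0 5.2 0 0 0;0 0 0 5.2 0 0 0;0 0 0 5.2 0 0 0;0 0 0 5.2 0 0 0;0 0 0 5.2 0 0 0;0 0 0 5.2 0 0 0",
  "newtons": 80
}}

```text
time_s: 6.45
eef_pos: [547.8, 174.2, 248.5]
ee_rot: [0.001, 0.42, 0.908, 0.001]
force: [-0.3, -2.5, 6.2]
grip_width: 0.31
grip_force: 78.8
```

>>> {"name": "step_arm", "arguments": {
  "commands": "0 0 0 -0.3 0 0 0;0 0 0 -0.6 0 0 0;0 0 0 -0.9 0 0 0;0 0 0 -1.2 0 0 0;0 0 0 -1.4 0 0 0;0 0 0 -1.4 0 0 0;0 0 0 -1.4 0 0 0"
}}

```text
time_s: 7.03
eef_pos: [547.6, 174.2, 259.2]
ee_rot: [-0.0, 0.42, 0.908, -0.0]
force: [7.5, -0.3, -15.1]
grip_width: 0.311
grip_force: 79.5
```

>>> {"name": "step_arm", "arguments": {
  "commands": "0 0 0 -0.15 0 0 0;0 0 0 -0.3 0 0 0;0 0 0 -0.3 0 0 0;0 0 0 -0.3 0 0 0"
}}

```text
time_s: 7.37
eef_pos: [547.5, 174.2, 260.7]
ee_rot: [-0.001, 0.42, 0.908, -0.001]
force: [10.5, -0.5, -21.6]
grip_width: 0.308
grip_force: 81.7
```

>>> {"name": "step_arm", "arguments": {
  "commands": "0 0 0 -0.1 0 0 0;0 0 0 -0.1 0 0 0;0 0 0 -0.1 0 0 0;0 0 0 -0.1 0 0 0;0 0 0 -0.1 0 0 0;0 0 0 -0.1 0 0 0;0 0 0 -0.1 0 0 0;0 0 0 -0.1 0 0 0;0 0 0 -0.1 0 0 0;0 0 0 -0.1 0 0 0;0 0 0 -0.1 0 0 0;0 0 0 -0.1 0 0 0;0 0 0 -0.1 0 0 0;0 0 0 -0.1 0 0 0;0 0 0 -0.1 0 0 0;0 0 0 -0.1 0 0 0;0 0 0 -0.1 0 0 0;0 0 0 -0.1 0 0 0;0 0 0 -0.1 0 0 0;0 0 0 -0.1 0 0 0"
}}

```text
time_s: 9.03
eef_pos: [547.5, 174.1, 260.8]
ee_rot: [-0.002, 0.42, 0.908, -0.001]
force: [11.2, 0.3, -26.5]
grip_width: 0.311
grip_force: 81.1
```

>>> {"name": "step_arm", "arguments": {
  "commands": "0 0 0 0 0 0 0;0 0 0 0 0 0 0;0 0 0 0 0 0 0;0 0 0 0 0 0 0;0 0 0 0 0 0 0;0 0 0 0 0 0 0;0 0 0 0 0 0 0;0 0 0 0 0 0 0;0 0 0 0 0 0 0;0 0 0 0 0 0 0;0 0 0 0 0 0 0;0 0 0 0 0 0 0;0 0 0 0 0 0 0;0 0 0 0 0 0 0;0 0 0 0 0 0 0;0 0 0 0 0 0 0;0 0 0 0 0 0 0;0 0 0 0 0 0 0;0 0 0 0 0 0 0;0 0 0 0 0 0 0"
}}

```text
time_s: 10.7
eef_pos: [547.5, 174.1, 260.8]
ee_rot: [-0.002, 0.42, 0.908, -0.001]
force: [11.2, 0.2, -27.0]
grip_width: 0.304
grip_force: 81.1
```

```bash
python3 - <<'E'
from h import *
a=capture("side");b=capture("scene");w=capture("wrist")
for c in ("side","scene"):
  for q in spot_point(c,"load_side")[:1]: print(c,q)
  for q in spot_point(c,"drum_shaft")[:1]: print(c,"shaft",q)
print("expected", [proj(c,[521,184,62]) for c in ("side","scene")])
o=np.hstack([cv2.resize(a[150:290,240:400],None,fx=2.5,fy=2.5,interpolation=2)[:,:,::-1],cv2.resize(w[0:350,140:500],(360,350))[:,:,::-1]])
cv2.imwrite("pics/end.png",o);print(o.shape)
E
```

```text
side {'xy': [309.3, 244.1], 'score': 0.71}
side shaft {'xy': [312.1, 226.4], 'score': 0.72}
scene {'xy': [311.1, 220.3], 'score': 0.93}
scene shaft {'xy': [306.4, 210.5], 'score': 0.66}
expected [array([311.90386838, 244.2322141 ]), array([307.94252378, 220.94335979])]
(350, 760, 3)
```

View pics/end.png

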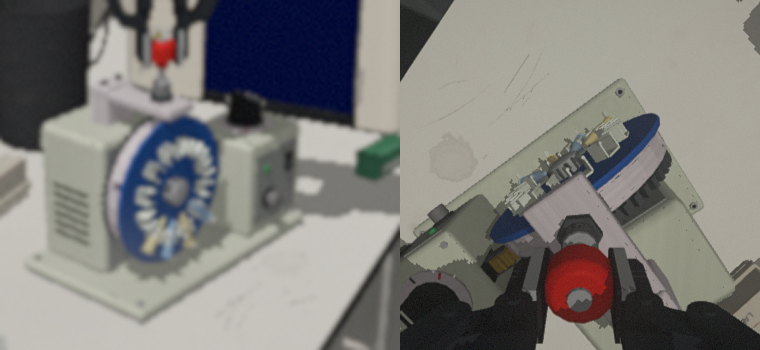

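The tubes are at the bottom: side-view load point (309,244) against an expected (312,244). The plunger is held against its stop. I'll allow a short settling wait, then hand in.

>>> {"name": "step_arm", "arguments": {
  "commands": "0 0 0 0 0 0 0;0 0 0 0 0 0 0;0 0 0 0 0 0 0;0 0 0 0 0 0 0;0 0 0 0 0 0 0;0 0 0 0 0 0 0;0 0 0 0 0 0 0;0 0 0 0 0 0 0;0 0 0 0 0 0 0;0 0 0 0 0 0 0;0 0 0 0 0 0 0;0 0 0 0 0 0 0;0 0 0 0 0 0 0;0 0 0 0 0 0 0;0 0 0 0 0 0 0;0 0 0 0 0 0 0;0 0 0 0 0 0 0;0 0 0 0 0 0 0;0 0 0 0 0 0 0;0 0 0 0 0 0 0"
}}

```text
time_s: 12.72
eef_pos: [547.5, 174.1, 260.8]
ee_rot: [-0.002, 0.42, 0.908, -0.001]
force: [11.5, 0.4, -27.6]
grip_width: 0.31
grip_force: 81.1
```

```bash
python3 - <<'E'
from h import *
capture("side");print(spot_point("side","load_side")[:1],sense()["force"],sense()["eef_pos"])
print(finish_job())
E
```

```text
[{'xy': [313.1, 241.0], 'score': 0.86}] [ 11.12405032   0.2022343  -26.66726174] [547.48900839 174.14966316 260.75560482]
the job is handed in; nothing more can be done
None
```

The job is handed in at about 13 s: I turned the knob to its stop and let it spring back, and the arm is still holding the plunger fully back with the drum settled, tubes at the bottom.

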